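# Clear the sloping V-block and clamp the next pipe in it

### The arm

A 7-joint arm with a two-finger parallel gripper is mounted at the origin on the work surface. World frame = base frame: x ahead of the robot, y to its left, z up, the work surface at z = 0. Lengths are in m, angles in rad, forces in N, time in s.
With the tool pointing down it reaches from about 0.4 to 0.875 m from the base axis. Payload 19.3 kg.
Tool frame: the origin (TCP) lies between the finger pads; the fingertips stand 17 mm ahead of it and the grasp point (between the pads) lies 2 mm behind it; z points along the fingers, x is the direction in which the jaws open and shut, and the axes are right-handed (so a half turn about z gives the same grasp; the last joint's range is limited). The gripper opens to 85 mm and grips with 20 to 120 N. Pads are 22 mm wide; open, the fingers measure 114 mm over their backs; the gripper's body (76 mm by 85 mm) begins 54 mm behind the grasp point. The pads swing forward as they close: fully open they stand 13 mm farther back than shut.
Start: joints at [1.153, 0.521, -0.036, 1.599, 0.021, 1.021, -0.113], TCP at [0.213, -0.588, 0.248] pointing down, gripper open.
Joint ranges: [-2.91, 2.91], [-0.3, 2.13], [-1.5, 1.42], [0.17, 2.43], [-1.26, 4.41], [0.16, 1.93], [-2.52, 2.52]. Speed limits (rad/s): [1.89, 1.89, 2.39, 2.39, 3.01, 3.01, 3.01].

### API

Orientations are given as [roll, pitch, yaw] about the fixed x, y, z axes, in that order (R = Rz(yaw) Ry(pitch) Rx(roll)).
In Python, from workcell import bot gives the robot as it stands. The module is installed in compiled form; this text tells all that it offers.
- The arm moves only by the tool arm_command, never from a script. Its argument "targets" is a list of rows, each a list of 6 numbers: the shift along the tool's x, y, z in mm, then the turn, a rotation vector about the tool's x, y, z in degrees. In form: [[x, y, z, wx, wy, wz], ...]. A call has 1 to 8 rows; each row shifts and turns the pose as measured when the row begins, along the tool's axes as they then stand; what a row does not reach is not made up. A row lasts 1/10 s, in which the tool goes at most 50 mm and 8.59 degrees, less where a joint would pass 70% of its speed; a pose out of reach is approached as far as the arm can. A call is refused whole if a number of a shift passes 50 or a number of a turn 8.59, either way. A call with a gripper value outside its range is refused whole. "grip" is the opening in per cent of the stroke, from 0 (shut) to 100 (fully open), set as the call begins (left out, the last holds). The fingers move at their own pace and stop on an object; "grip_force" is the grip in N (left out, the last holds). Time passes only in rows, so rows that do not move let the fingers close. It gives the time, the measured TCP pose, the force and the opening at its end, in the units of the state.
- bot.observe(): the state, without advancing time (a new reading comes with each control period).
- bot.grab_frame(name): name is "scene" or "top"; returns a dict with "color" (384x512x3 uint8, red, green, blue), "depth" (384x512 float32, m along the optical axis (not along the pixel's ray), 0 where there is no reading), "fov_y" (degrees; the focal length in pixels is half the picture's height over the tangent of half this angle, whatever the lens; pixels are square), "cx", "cy" (the principal point, pixels), "R" (3x3) and "t" (3): a world point X has camera coordinates R X + t. Camera axes: x right, y down, z forward; pixel columns grow to the right and rows downward; lengths in m; the calibration is good to about 2 mm. A picture is of the moment at which its call begins.
- bot.job_done(): hands the job in, once; it reports no verdict.
The state is a dict: "clock": time; "qpos": joint angles; "qd": joint speeds; "joint_efforts": joint torques, N m; "position": TCP position; "tool_rot": TCP orientation; "force": force on the tool from outside, world axes, zero at the start; "moment": the same for the moment, N m; "grip_width": finger opening in m.
Only numpy, scipy, OpenCV 4.12 (cv2) and the standard library are available. Lean on these libraries where they do the work, as an engineer would, in place of code of your own. Each camera call takes 0.05 s, during which the arm holds its last target. There are 200 camera calls.

### The job

The offcut from the last job still lies in the sloping V-block: put it in the scrap tray first. Then take the pipe from its wooden rest, seat it in the V-block and slide it down by feel, gently and without ramming it, until it presses on the rubber buffer of the stop at the lower end, let go of it, and swing the clamp arm shut onto it. Leave the mug, the mallet and the file where they are.

Things in the scene. Friction and masses are not known exactly. Their poses are not given: they have to be found in the camera images.
- vblock: Fixed fixture: two dark steel 90 degree V-blocks in line on a green bed that slopes 30 degrees. Origin: on the axis of the pipe seated in both V's, midway between them; the pipe's centre ends within 16 mm of it along x, as the stop is set. x points up along the slope (axis of the V's), y level across, z square to the slope, upward. Only the clamp and its post (to 30 mm in z) stand higher than 18 mm above the axis.
- upper_v (a point): Point on the seated pipe's axis in the middle of the upper V-block, 63 mm up the slope from the V-block fixture's origin. Each V-block is 26 mm thick along the slope; the tops of its walls are 3 mm below the axis and 27 mm to each side.
- lower_v (a point): The same point of the lower V-block, 63 mm down the slope. Between the two V-blocks is a free gap of 100 mm for the fingers; the bed there lies 50 mm below the axis.
- stop: Adjustable end stop across the lower end: a fixed dark steel plate 70 mm wide, 12 mm thick, with a screw on the axis that carries a round rubber buffer, 36 mm in diameter, facing up the slope, that gives 4 mm softly (1.6 N), then is hard (press it with 25 N at most). Origin: on the plate's upper face at the axis. The screw is set anew each time: the buffer's face is 16 to 40 mm up the slope from here, not reported; find it by touch.
- clamp (a joint): Hinged clamp arm of the V-block. 0 rad: shut, its black pad just touching the top of the seated pipe over the upper V-block; grows as it is opened, upright at 1.57, stopped at 2.0. It starts open, 1.75 to 1.95. A stiff hinge: it stays where it is left and takes about 2 to 3 N at its tip to turn.
- clamp_hinge (a point): Centre of the clamp's hinge pin, fixed on the V-block at (66, -50, 30) mm in the V-block's axes. The pin lies along the V-block's x; the shut arm points along +y of the V-block.
- clamp_tip (a point): On the clamp arm, 90 mm from the hinge pin and 10 mm short of the arm's end. The arm is a steel bar 16 mm wide (along the slope) and 12 mm thick.
- offcut_center (a point): Centre of the offcut: a plain steel tube, 34 mm in diameter and 150 mm long, about 0.22 kg, lying in the V-blocks at the start (about 6 mm deeper than the pipe will, because it is thinner). x is along the tube.
- pipe_center (a point): Centre of the pipe to be clamped: a plain steel tube, 42 mm in diameter and 190 mm long, about 0.35 kg (mass differs), lying level on its wooden rest at the start, centre 53 mm above the bench. x is along the tube; it may go in either way round. Friction in the V keeps it from sliding down on its own.
- rest: Wooden rest, fixed: a board 170 by 100 by 12 mm with two wooden V's 22 mm thick, centred 63 mm either side of the origin along x, with a 104 mm gap between them for the fingers. Origin: centre of its underside on the bench; x is along the pipe.
- tray: Grey open scrap tray, 250 mm (x) by 190 mm (y) by 50 mm high, wall and floor 4 mm, fixed. Origin: centre of its underside.
- mug: White mug, 80 mm wide, 95 mm high, standing on the bench beyond the work. Origin: centre of its underside.
- mallet: Wooden mallet lying on the bench beyond the work: head 60 mm in diameter, 110 mm long along y, handle 185 mm long towards -x of the mallet (away from the robot). Origin: under the head.
- file: Flat file with a black handle, lying on the bench beyond the fixture, 280 mm long along x. Origin: underside, near its middle.
Mind the look-alikes: they are no part of the job. Leave any turquoise look-alike of the part that bears pipe_center alone.

How it is judged:
On the way, in this order (a step that is already met when the one before it is completed fails the run):
1. the offcut lies in the scrap tray, let go (x of offcut_center in the frame of tray between -0.12 and 0.12 m and y of offcut_center in the frame of tray between -0.09 and 0.09 m and z of offcut_center in the frame of tray between 0 and 0.045 m and contact force between the fingers and offcut below 0.05 N), for 0.2 s.
2. the pipe lies in the V-block, its end on the buffer of the stop, let go, with the clamp still open (contact force between pipe and stop above 0.15 N and y of pipe_center in the frame of vblock between -0.003 and 0.003 m and z of pipe_center in the frame of vblock between -0.003 and 0.003 m and angle between the x axis of pipe_center and the x axis of vblock, either way round below 0.04 rad and contact force between the fingers and pipe below 0.05 N and value of joint clamp above 0.3 rad), for 0.2 s.
3. the clamp is shut on the pipe (value of joint clamp between -0.07 and 0.07 rad and contact force between pipe and stop above 0.15 N and y of pipe_center in the frame of vblock between -0.003 and 0.003 m and z of pipe_center in the frame of vblock between -0.003 and 0.003 m and angle between the x axis of pipe_center and the x axis of vblock, either way round below 0.04 rad), for 0.2 s.
At the end, for the whole second after the job is handed in: The offcut lies in the scrap tray; the pipe is at rest in both V's (axis within 3 mm sideways and in height, within 0.04 rad) with its end pressing on the buffer (over 0.15 N); the clamp arm is shut on it (within 0.07 rad of 0) (all of step 3 and x of offcut_center in the frame of tray between -0.12 and 0.12 m and y of offcut_center in the frame of tray between -0.09 and 0.09 m and z of offcut_center in the frame of tray between 0 and 0.045 m and linear speed of each of pipe, offcut below 0.02 m/s); the robot touches nothing.
It fails at once if the mug is moved more than 30 mm (distance of mug from where it was at the start of the episode above 0.03 m).
It fails at once if the mallet is moved more than 30 mm (distance of mallet from where it was at the start of the episode above 0.03 m).
It fails at once if the file is moved more than 30 mm (distance of file from where it was at the start of the episode above 0.03 m).
It fails at once if the pipe is rammed against the stop with more than 28 N (contact force between pipe and stop above 28 N).
It also fails if it takes over 72 s, if anything falls off the work surface, if the arm or the gripper's body presses on something with over 40 N, if the wrist force passes 120 N, or if a joint passes its speed limit or range.

## Working session

There is one attempt and no reset: what is moved stays moved. The work goes in short steps, Python scripts to look and compute and a tool call to move; the robot and the scene stay as the last step left them, time stands still between calls to the robot, and variables do not carry over. Pictures are saved under pics/ and viewed, about 8 in all and at most 12, crops included, and the job is handed in when it is done.

Besides the shell and the picture viewer there is one more tool, called after "Emit:" in YAML: its name, and indented under it one key for each argument. arm_command: Moves the arm, as the interface text tells. Its arguments: {"type":"object","properties":{"targets":{"type":"array"},"grip":{"type":"number"},"grip_force":{"type":"number"}},"required":["targets"]}

```bash
mkdir -p pics; cat > h.py <<'E'
import numpy as np, cv2
from workcell import bot
from scipy.spatial.transform import Rotation as Ro
def frame(n,save=None):
    f=bot.grab_frame(n)
    if save: cv2.imwrite('pics/'+save,f['color'][:,:,::-1])
    return f
def foc(f): return f['color'].shape[0]/2/np.tan(np.radians(f['fov_y'])/2)
def cloud(f):
    h,w=f['depth'].shape; u,v=np.meshgrid(np.arange(w),np.arange(h)); z=f['depth'].astype(float)
    F=foc(f); c=np.stack([(u-f['cx'])/F*z,(v-f['cy'])/F*z,z],-1)
    X=(c-np.array(f['t']))@np.array(f['R']); X[z==0]=np.nan
    return X
def tool():
    s=bot.observe(); return np.array(s['position']),Ro.from_euler('xyz',s['tool_rot'])
def goto(p,R=None):
    """shift in tool axes (mm) and rotvec (deg) from the present pose to p,R"""
    p0,R0=tool(); d=R0.inv().apply(np.array(p)-p0)*1000
    w=np.degrees((R0.inv()*R).as_rotvec()) if R is not None else np.zeros(3)
    print('shift',d.round(1),'turn',w.round(2)); return d,w
E
python3 - <<'E'
from h import *
a=frame('scene','s1.png');b=frame('top','t1.png')
for f in (a,b): print(f['fov_y'],f['cx'],f['cy'],np.array(f['R']).round(3).tolist(),f['t'], (f['depth']==0).mean())
np.save('a.npy',cloud(a));np.save('b.npy',cloud(b))
s=bot.observe();print(s)
E
```

```text
43.844035439891734 259.51082047712794 194.95574124223697 [[-0.619, 0.785, 0.011], [0.574, 0.462, -0.676], [-0.536, -0.412, -0.737]] [ 0.30145377 -0.29056924  2.17405704] 0.0044708251953125
54.39052357894619 261.5726639182798 189.58598999659185 [[-0.026, -1.0, 0.001], [-0.994, 0.025, -0.105], [0.105, -0.004, -0.994]] [0.10677082 0.61383483 1.34108285] 0.004114786783854167
{'clock': 0.1, 'qpos': array([ 1.15277329,  0.5219395 , -0.03631674,  1.59992787,  0.02119418,
        1.02106347, -0.1127952 ]), 'qd': array([ 3.96619192e-04, -1.06175192e-04, -2.76969776e-04, -3.23800832e-05,
        2.09176986e-03, -1.67210592e-03, -9.12721461e-04]), 'joint_efforts': array([ 4.38165123e-03, -9.28497577e+01,  1.98355056e+00, -3.70532763e+01,
        1.80264580e-02,  5.35332903e-03, -4.85477608e-05]), 'position': array([ 0.2129101 , -0.58733851,  0.24780096]), 'tool_rot': array([ 3.14152775e+00,  9.51273005e-04, -1.22299222e+00]), 'force': array([0.61185268, 0.3378135 , 0.3999472 ]), 'moment': array([-0.04709548, -0.00739632,  0.01299645]), 'grip_width': 0.08547730375042364}
```

View pics/s1.png

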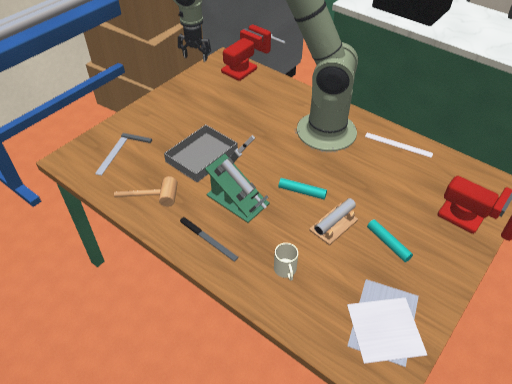

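View pics/t1.png

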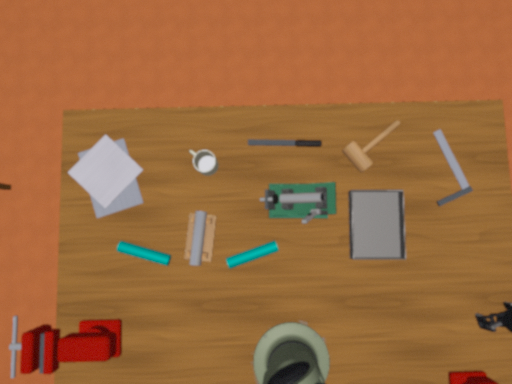

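The top view shows the V-block at about (300,200), with its upper end and clamp at (312,214) towards the tray. The stop is at (268,200), the tray at (377,224), and the grey pipe on its rest at (198,238). The turquoise look-alikes are at (143,252) and (252,255).

```bash
python3 - <<'E'
from h import *
b=np.load('b.npy');a=np.load('a.npy')
C=cv2.imread('pics/t1.png');D=cv2.imread('pics/s1.png')
for n,im,X,box in (('top',C,b,(255,175,345,225)),('scene',D,a,(200,150,275,225))):
    hsv=cv2.cvtColor(im,cv2.COLOR_BGR2HSV)
    m=np.zeros(hsv.shape[:2],bool); x0,y0,x1,y1=box; m[y0:y1,x0:x1]=1
    g=m&(hsv[...,0]>60)&(hsv[...,0]<95)&(hsv[...,1]>90)&np.isfinite(X[...,2])
    P=X[g]; print(n,'green',len(P),P.min(0).round(3),P.max(0).round(3))
# top height map near vblock
print('bench z',np.nanmedian(b[300:320,150:250,2]), np.nanmedian(b[280:300,300:400,2]))
s=b[180:222:3,262:340:4]
print('z mm');print((s[...,2]*1000).round(0).astype(int))
print('x row',(b[180:222:3,300,0]*1000).round(0)); print('y col',(b[200,262:340:4,1]*1000).round(0))
# pipe on rest
P=b[205:270,183:220].reshape(-1,3); q=P[(P[:,2]>.062)&(P[:,2]<.085)]
r=cv2.minAreaRect((q[:,:2]*1000).astype(np.float32)); print('pipe',len(q),r,q[:,2].max(),np.median(q[:,2]))
P=b[205:270,180:222].reshape(-1,3);q=P[(P[:,2]>.006)]
print('rest',cv2.minAreaRect((q[:,:2]*1000).astype(np.float32)))
P=b[185:265,343:412].reshape(-1,3); q=P[(P[:,2]>.035)&(P[:,2]<.06)]
print('tray',cv2.minAreaRect((q[:,:2]*1000).astype(np.float32)))
for n,im in (('s1c.png',D[140:230,190:290]),('t1c.png',C[165:265,170:345])): cv2.imwrite('pics/'+n,cv2.resize(im,None,fx=4.5,fy=4.5,interpolation=cv2.INTER_CUBIC))
E
```

```text
top green 1007 [ 0.514 -0.155  0.002] [0.635 0.062 0.231]
scene green 1368 [ 0.515 -0.158  0.   ] [0.643 0.07  0.152]
bench z 0.0008393973975222768 0.0006083752240141529
z mm
[[                   4                    2                   -3
                    -2                   -2                    1
                     2                   -1                    0
  -9223372036854775808                    8                    3
                     1                    1                   -5
                    -3                    6                    5
                    -7                   -1]
 [                   1                   -1                   11
                    12                   10                    8
                    11                    9                   10
                     0                   -3                   90
                    99                  106                  115
                   124                  127                  136
                   143                    0]
 [                   2                   -2            
[... 5093 characters left out ...]
    1                   -3
                    -3                    4]]
x row [652. 641. 621. 610. 599. 583. 572. 563. 557. 546. 535. 525. 517. 506.]
y col [  91.   77.   63.   49.   34.   22.    8.   -5.  -18.  -30.   nan  -55.
  -68.  -81.  -93. -108. -126. -140. -152. -194.]
pipe 568 ((448.4273986816406, 322.1479187011719), (39.75646209716797, 190.24598693847656), 83.09515380859375) 0.07961601592675642 0.07155067385134113
rest ((449.76544189453125, 320.2924499511719), (150.4541015625, 234.6023406982422), 88.48371887207031)
tray ((478.9921569824219, -323.7579345703125), (192.47862243652344, 248.0357666015625), 88.47831726074219)<stdin>:12: RuntimeWarning: invalid value encountered in cast
```

View pics/t1c.png

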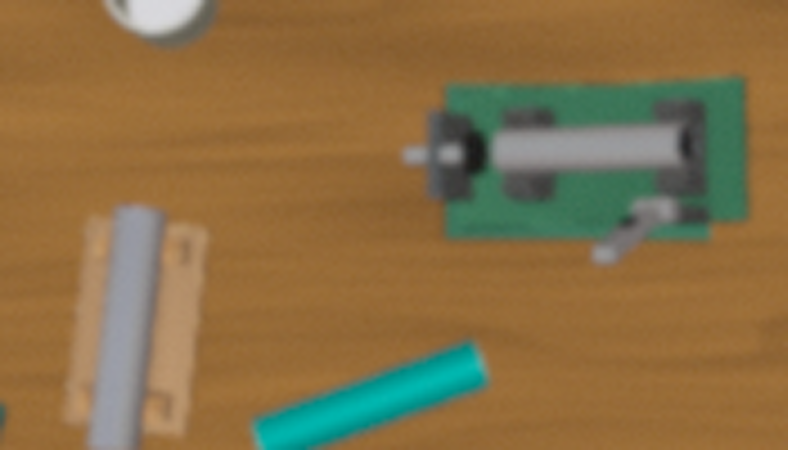

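The crop shows the offcut running from about (495,152) to (690,143) in the V's. The clamp stands open at (650,210), leaning towards the robot, and the pipe lies on its rest. Next I fit the cylinders to the clouds.

```bash
cat > fit.py <<'E'
from h import *
from scipy.optimize import least_squares
def cyl(P,c0,yaw0,slope,r,L,it=6):
    # axis: dir d(yaw, slope), point c; fit lateral offset, height offset, yaw with robust loss
    p=np.array([0.,0.,yaw0]); c0=np.array(c0)
    def fr(p):
        d=np.array([np.cos(p[2])*np.cos(slope),np.sin(p[2])*np.cos(slope),np.sin(slope)])
        l=np.array([-np.sin(p[2]),np.cos(p[2]),0]); n=np.cross(d,l); return d,l,n
    def loc(p,P):
        d,l,n=fr(p); Q=P-c0; return Q@d,Q@l-p[0],Q@n-p[1]
    P=P[np.isfinite(P[:,2])]
    for k in range(it):
        a,y,z=loc(p,P); rr=np.hypot(y,z); tol=[.02,.012,.008,.006,.006,.006][k]
        S=P[(abs(a)<L/2-.008)&(abs(rr-r)<tol)&(z>-.004)]
        f=least_squares(lambda q:np.hypot(*loc(q,S)[1:])-r,p,loss='soft_l1',f_scale=.003); p=f.x
    d,l,n=fr(p); a,y,z=loc(p,P); s=(abs(np.hypot(y,z)-r)<.006)&(z>0)&(abs(a)<L)
    h=np.histogram(a[s],bins=np.arange(-L*.75,L*.75,.005))
    mid=None
    aa=np.sort(a[s]); ctr=c0+l*p[0]+n*p[1]
    return ctr,d,l,n,len(S),np.std(np.hypot(*loc(p,S)[1:])-r),h
E
python3 - <<'E'
from fit import *
a=np.load('a.npy').reshape(-1,3);b=np.load('b.npy').reshape(-1,3)
for nm,c,yaw,sl,r,L in (('offcut',(.572,-.035,.13),-np.pi/2,np.pi/6,.017,.15),('pipe',(.448,.322,.053),-.122,0,.021,.19)):
    for src,P in (('top',b),('scene',a),('both',np.vstack([a,b]))):
        ctr,d,l,n,N,sd,h=cyl(P,c,yaw,sl,r,L)
        print(nm,src,ctr.round(4),'yaw',np.degrees(np.arctan2(d[1],d[0])).round(2),N,sd.round(4))
        print('  ',[(int(round(x*1000)),int(k)) for x,k in zip(h[1],h[0]) if k])
    if nm=='offcut': O,Rm=ctr,np.stack([d,l,n],1)
# features in offcut-axis frame (z_v shifted 5.66 mm)
Z=np.vstack([a,b]); O2=O+Rm[:,2]*.00566; V=(Z-O2)@Rm*1000
bed=V[(abs(V[:,1])>30)&(abs(V[:,1])<45)&(abs(V[:,2]+50)<6)&(abs(V[:,0])<200)]
print('bed z',np.median(bed[:,2]),'x',np.percentile(bed[:,0],[1,99]),len(bed))
w=V[(abs(V[:,1])>17)&(abs(V[:,1])<27)&(V[:,2]>-12)&(V[:,2]<5)&(abs(V[:,0])<200)]
hh,e=np.histogram(w[:,0],bins=np.arange(-160,130,4)); print('wall x',[(int(x),int(k)) for x,k in zip(e,hh) if k])
print('wall y', [np.percentile(V[(abs(abs(V[:,0]-x)-0)<14)&(V[:,2]>-12)&(V[:,2]<3)&(abs(V[:,1])<32),1],[2,98]).round(1) for x in (-63,63)])
np.savez('v.npz',O=O2,R=Rm)
E
```

```text
offcut top [ 0.5755 -0.0366  0.1275] yaw -92.48 374 0.0019
   [(-112, 3), (-107, 5), (-102, 2), (-97, 3), (-92, 12), (-87, 11), (-72, 1), (-67, 16), (-62, 10), (-57, 16), (-52, 13), (-47, 11), (-42, 12), (-37, 11), (-32, 12), (-27, 13), (-22, 15), (-17, 15), (-12, 10), (-7, 14), (-2, 15), (3, 11), (8, 14), (13, 13), (18, 11), (23, 16), (28, 14), (33, 13), (38, 12), (43, 15), (48, 15), (53, 13), (58, 13), (63, 13), (68, 18), (73, 14), (78, 18), (83, 1)]
offcut scene [ 0.5719 -0.0361  0.1281] yaw -92.11 298 0.0027
   [(-112, 3), (-107, 2), (-102, 4), (-97, 6), (-92, 6), (-87, 5), (-72, 1), (-67, 9), (-62, 10), (-57, 9), (-52, 8), (-47, 12), (-42, 11), (-37, 9), (-32, 11), (-27, 11), (-22, 10), (-17, 9), (-12, 9), (-7, 11), (-2, 11), (3, 9), (8, 11), (13, 10), (18, 10), (23, 11), (28, 11), (33, 10), (38, 10), (43, 11), (48, 10), (53, 11), (58, 12), (63, 11), (68, 10), (73, 9), (78, 7), (83, 1)]
offcut both [ 0.5743 -0.0365  0.1277] yaw -92.66 671 0.0025
   [(-112, 6), (-107, 7), (-102, 6), (-97, 9), (-92, 19), (-87, 16), (-72, 1), (-67, 25), (-62, 22), (-57, 25), (-52, 22), (-47, 22), (
[... 1336 characters left out ...]
, 29), (-62, 27), (-57, 27), (-52, 30), (-47, 29), (-42, 29), (-37, 27), (-32, 29), (-27, 25), (-22, 33), (-17, 26), (-12, 26), (-7, 27), (-2, 30), (3, 26), (8, 25), (13, 30), (18, 30), (23, 31), (28, 29), (33, 27), (38, 26), (43, 25), (48, 29), (53, 32), (58, 31), (63, 28), (68, 26), (73, 28), (78, 32), (83, 29), (88, 32), (93, 19)]
bed z -49.88639910069516 x [-188.7522542   110.34396241] 703
wall x [(-124, 2), (-120, 12), (-72, 3), (-68, 9), (-64, 8), (-60, 7), (-56, 9), (-52, 7), (-48, 8), (-44, 5), (-24, 1), (-16, 1), (-4, 1), (0, 1), (28, 1), (44, 1), (48, 1), (52, 2), (56, 7), (60, 11), (64, 9), (68, 10), (72, 9), (76, 11), (80, 5)]
wall y [array([-30.2,  30.5]), array([-30.9,  31.5])]
```

```bash
cat > plan.py <<'E'
from h import *
v=np.load('v.npz'); Rm=v['R']; VO=v['O']+.0055*Rm[:,0]
def V(x,y,z): return VO+Rm@(np.array([x,y,z])/1000)
RV=Ro.from_matrix(np.stack([Rm[:,1],Rm[:,0],-Rm[:,2]],1))
def down(yaw): return Ro.from_euler('xyz',[np.pi,0,np.radians(yaw)])
def plan(*wps,lin=45,rot=8):
    p,R=tool(); 
    for q,Q in wps:
        q=np.array(q,float); w=(R.inv()*Q).as_rotvec(); dist=np.linalg.norm(q-p)*1000
        n=max(1,int(np.ceil(max(dist/lin,np.degrees(np.linalg.norm(w))/rot-.01))))
        rows=[]
        for i in range(n):
            Ri=R*Ro.from_rotvec(w*i/n); s=Ri.inv().apply((q-p)/n)*1000
            rows.append([*s.round(1).tolist(),*np.degrees(w/n).round(1).tolist()])
        print(n,str(rows).replace(' ','')); p,R=q,Q
    s=bot.observe(); print('F',s['force'].round(1),'t',s['clock'],'grip',round(s['grip_width'],4))
E
python3 - <<'E'
from plan import *
print(VO.round(4),'hinge',V(66,-50,30).round(3),'tip',(V(66,-50,30)+Rm@[0,.1*np.cos(1.85),.1*np.sin(1.85)]).round(3))
plan(((.42,-.30,.40),down(-35)),(V(0,0,200),RV))
E
```

```text
[ 0.5743 -0.0384  0.1353] hinge [ 0.522 -0.078  0.194] tip [ 0.497 -0.029  0.278]
9 [[-22.2,-32.5,-16.9,-0.0,0.0,-3.9],[-19.9,-33.9,-16.9,-0.0,0.0,-3.9],[-17.6,-35.2,-16.9,-0.0,0.0,-3.9],[-15.1,-36.3,-16.9,-0.0,0.0,-3.9],[-12.6,-37.3,-16.9,-0.0,0.0,-3.9],[-10.1,-38.0,-16.9,-0.0,0.0,-3.9],[-7.5,-38.6,-16.9,-0.0,0.0,-3.9],[-4.8,-39.1,-16.9,-0.0,0.0,-3.9],[-2.1,-39.3,-16.9,-0.0,0.0,-3.9]]
10 [[-7.7,-38.7,9.1,-2.9,0.8,-3.2],[-5.7,-39.5,7.1,-2.9,0.8,-3.2],[-3.6,-40.1,5.0,-2.9,0.8,-3.2],[-1.4,-40.4,2.9,-2.9,0.8,-3.2],[0.8,-40.5,0.8,-2.9,0.8,-3.2],[3.0,-40.4,-1.2,-2.9,0.8,-3.2],[5.3,-40.1,-3.2,-2.9,0.8,-3.2],[7.5,-39.5,-5.2,-2.9,0.8,-3.2],[9.8,-38.7,-7.0,-2.9,0.8,-3.2],[12.0,-37.7,-8.8,-2.9,0.8,-3.2]]
F [0.6 0.3 0.4] t 0.1 grip 0.0855
```

Emit:
arm_command:
  targets:
    - [-22,-33,-17,0,0,-3.9]
    - [-20,-34,-17,0,0,-3.9]
    - [-18,-35,-17,0,0,-3.9]
    - [-15,-36,-17,0,0,-3.9]
    - [-13,-37,-17,0,0,-3.9]
    - [-10,-38,-17,0,0,-3.9]
    - [-8,-39,-17,0,0,-3.9]
    - [-5,-39,-17,0,0,-3.9]

```text
clock: 0.9
position: [0.396, -0.323, 0.384]
tool_rot: [3.142, 0.009, -0.667]
force: [0.6, -1.6, -0.8]
grip_width: 0.0853
```

Emit:
arm_command:
  targets:
    - [-2,-39,-17,0,0,-3.9]
    - [-8,-39,9,-2.9,0.8,-3.2]
    - [-6,-40,7,-2.9,0.8,-3.2]
    - [-4,-40,5,-2.9,0.8,-3.2]
    - [-1,-40,3,-2.9,0.8,-3.2]
    - [1,-40,1,-2.9,0.8,-3.2]
    - [3,-40,-1,-2.9,0.8,-3.2]
    - [5,-40,-3,-2.9,0.8,-3.2]

```text
clock: 1.7
position: [0.5277, -0.0263, 0.3387]
tool_rot: [2.766, -0.026, -0.183]
force: [1.3, -1.1, 0.7]
grip_width: 0.0856
```

```bash
python3 - <<'E'
from plan import *
print(tool()[0],tool()[1].as_euler('xyz'))
plan((V(-5,0,150),RV),(V(-5,0,30),RV),(V(-5,0,-5.7),RV))
E
```

```text
[ 0.5277228  -0.02633308  0.33868152] [ 2.76638577 -0.02632361 -0.18259763]
3 [[11.7,-32.7,14.7,-2.8,0.7,-2.6],[13.0,-32.8,13.2,-2.8,0.7,-2.6],[14.3,-32.8,11.8,-2.8,0.7,-2.6]]
3 [[-0.0,-0.0,40.0,0.0,0.0,0.0],[-0.0,-0.0,40.0,0.0,0.0,0.0],[-0.0,-0.0,40.0,0.0,0.0,0.0]]
1 [[-0.0,-0.0,35.7,0.0,0.0,0.0]]
F [ 1.3 -1.1  0.7] t 1.7 grip 0.0856
```

Emit:
arm_command:
  targets:
    - [12,-33,15,-2.8,0.7,-2.6]
    - [13,-33,13,-2.8,0.7,-2.6]
    - [14,-33,12,-2.8,0.7,-2.6]
    - [0,0,35,0,0,0]
    - [0,0,35,0,0,0]
    - [0,0,0,0,0,0]

```text
clock: 2.3
position: [0.5783, 0.0179, 0.1928]
tool_rot: [2.612, 0.005, -0.023]
force: [-0.7, -0.6, 0.9]
grip_width: 0.085
```

```bash
python3 - <<'E'
from plan import *
frame('top','t2.png');f=frame('scene')
cv2.imwrite('pics/s2.png',cv2.resize(f['color'][110:250,160:320,::-1],None,fx=4,fy=4))
plan((V(-5,0,-5.7),RV),lin=25)
E
```

```text
4 [[-1.1,3.7,22.0,0.0,-0.2,0.3],[-1.0,3.7,22.0,0.0,-0.2,0.3],[-0.9,3.8,22.0,0.0,-0.2,0.3],[-0.8,3.8,22.0,0.0,-0.2,0.3]]
F [-0.7  0.5  0.1] t 2.4 grip 0.0856
```

View pics/s2.png

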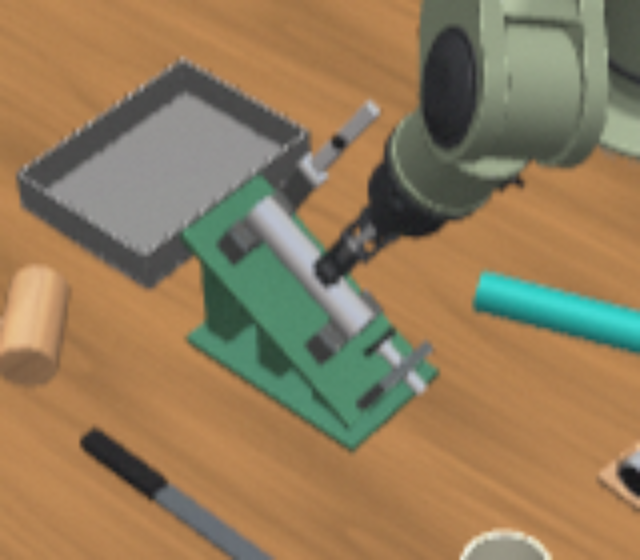

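The gripper stands square to the slope over the middle of the offcut, with the finger at (330,270), and the clamp is clear. I descend and grip.

Emit:
arm_command:
  targets:
    - [-1,4,22,0,0,0]
    - [-1,4,22,0,0,0]
    - [-1,4,22,0,0,0]
    - [-1,4,22,0,0,0]
    - [0,0,0,0,0,0]

```text
clock: 2.9
position: [0.5799, -0.0345, 0.1371]
tool_rot: [2.619, -0.015, -0.021]
force: [-0.4, 1.4, 0.5]
grip_width: 0.085
```

Emit:
arm_command:
  targets:
    - [0,0,0,0,0,0]
    - [0,0,0,0,0,0]
    - [0,0,0,0,0,0]
    - [0,0,0,0,0,0]
    - [0,0,0,0,0,0]
    - [0,0,0,0,0,0]
  grip: 0
  grip_force: 40

```text
clock: 3.5
position: [0.5749, -0.029, 0.1438]
tool_rot: [2.618, -0.008, -0.024]
force: [0.1, 0.0, -2.6]
grip_width: 0.0316
```

```bash
python3 - <<'E'
from plan import *
p,R=tool(); print(((p-VO)@Rm*1000).round(1))
T=np.array([.479,-.324,0])
plan((p+Rm[:,2]*.14,R),(T+[0,0,.20],down(-1.5)),(T+[0,0,.045],down(-1.5)))
E
```

```text
[-4.   0.2 12.1]
4 [[0.6,-0.0,-35.0,0.0,0.0,0.0],[0.6,-0.0,-35.0,0.0,0.0,0.0],[0.6,-0.0,-35.0,0.0,0.0,0.0],[0.6,-0.0,-35.0,0.0,0.0,0.0]]
9 [[-10.1,31.8,26.6,3.3,-0.1,0.0],[-10.1,33.3,24.7,3.3,-0.1,0.0],[-10.1,34.6,22.7,3.3,-0.1,0.0],[-10.0,35.9,20.7,3.3,-0.1,0.0],[-10.0,37.0,18.6,3.3,-0.1,0.0],[-10.0,38.1,16.4,3.3,-0.1,0.0],[-10.0,39.0,14.2,3.3,-0.1,0.0],[-10.0,39.7,11.9,3.3,-0.1,0.0],[-10.0,40.3,9.6,3.3,-0.1,0.0]]
4 [[-0.0,-0.0,38.8,0.0,0.0,0.0],[-0.0,-0.0,38.8,0.0,0.0,0.0],[-0.0,-0.0,38.8,0.0,0.0,0.0],[-0.0,-0.0,38.8,0.0,0.0,0.0]]
F [ 0.1  0.  -2.6] t 3.5 grip 0.0316
```

The width reads 31.6 mm against the tube's 34 mm, so the fingers pinch above its middle. I open, go deeper and grip again.

Emit:
arm_command:
  targets:
    - [0,0,0,0,0,0]
    - [0,0,0,0,0,0]
    - [0,0,0,0,0,0]
    - [0,0,0,0,0,0]
    - [0,0,10,0,0,0]
    - [0,0,10,0,0,0]
    - [0,0,0,0,0,0]
    - [0,0,0,0,0,0]
  grip: 100

```text
clock: 4.3
position: [0.5761, -0.0395, 0.1253]
tool_rot: [2.619, -0.01, -0.023]
force: [-0.0, -0.1, 1.1]
grip_width: 0.0854
```

```bash
python3 - <<'E'
from plan import *
p,R=tool(); print(((p-VO)@Rm*1000).round(1)); plan((V(-5,0,-8),RV))
E
```

```text
[-4.1  1.9 -9.1]
1 [[-1.8,-0.9,-1.2,-0.1,-1.2,0.8]]
F [-0.  -0.1  1.1] t 4.3 grip 0.0854
```

Emit:
arm_command:
  targets:
    - [-1,0,0,0,0,0]
    - [0,0,0,0,0,0]
    - [0,0,0,0,0,0]
    - [0,0,0,0,0,0]
    - [0,0,0,0,0,0]
    - [0,0,0,0,0,0]
  grip: 0

```text
clock: 4.9
position: [0.5754, -0.0388, 0.1256]
tool_rot: [2.62, -0.011, -0.023]
force: [0.3, 0.2, -2.5]
grip_width: 0.0329
```

```bash
python3 - <<'E'
from plan import *
p,R=tool(); print(((p-VO)@Rm*1000).round(1))
T=np.array([.479,-.324,0])
plan((p+Rm[:,2]*.16,R),(T+[0,0,.20],down(-1.5)),(T+[0,0,.045],down(-1.5)))
E
```

```text
[-4.5  1.2 -8.6]
4 [[0.9,-0.1,-40.0,0.0,0.0,0.0],[0.9,-0.1,-40.0,0.0,0.0,0.0],[0.9,-0.1,-40.0,0.0,0.0,0.0],[0.9,-0.1,-40.0,0.0,0.0,0.0]]
9 [[-10.3,31.9,26.4,3.3,-0.1,0.0],[-10.2,33.4,24.5,3.3,-0.1,0.0],[-10.2,34.7,22.6,3.3,-0.1,0.0],[-10.2,36.0,20.5,3.3,-0.1,0.0],[-10.2,37.1,18.4,3.3,-0.1,0.0],[-10.1,38.1,16.3,3.3,-0.1,0.0],[-10.1,39.0,14.1,3.3,-0.1,0.0],[-10.1,39.7,11.8,3.3,-0.1,0.0],[-10.1,40.4,9.5,3.3,-0.1,0.0]]
4 [[-0.0,-0.0,38.8,0.0,0.0,0.0],[-0.0,-0.0,38.8,0.0,0.0,0.0],[-0.0,-0.0,38.8,0.0,0.0,0.0],[-0.0,-0.0,38.8,0.0,0.0,0.0]]
F [ 0.3  0.2 -2.5] t 4.9 grip 0.0329
```

Emit:
arm_command:
  targets:
    - [0,0,-30,0,0,0]
    - [0,0,-40,0,0,0]
    - [0,0,-45,0,0,0]
    - [0,0,-45,0,0,0]
    - [0,0,-45,0,0,0]
    - [0,0,0,0,0,0]

```text
clock: 5.5
position: [0.574, 0.0666, 0.3082]
tool_rot: [2.621, -0.005, -0.024]
force: [-0.4, -0.1, -3.6]
grip_width: 0.0327
```

```bash
python3 - <<'E'
from plan import *
p,R=tool(); print(p,((p-VO)@Rm*1000).round(1))
T=np.array([.479,-.324,0])
plan(([.575,-.16,.32],down(-1.5)),(T+[0,0,.15],down(-1.5)),(T+[0,0,.045],down(-1.5)))
E
```

```text
[0.57395061 0.06661612 0.30815671] [ -4.4  -5.2 202.1]
6 [[1.1,33.7,17.1,5.0,-0.1,0.0],[1.1,35.1,14.1,5.0,-0.1,0.0],[1.1,36.2,11.0,5.0,-0.1,0.0],[1.1,37.0,7.8,5.0,-0.1,0.0],[1.1,37.5,4.6,5.0,-0.1,0.0],[1.2,37.8,1.3,5.0,-0.1,0.0]]
6 [[-15.3,27.7,28.3,0.0,0.0,0.0],[-15.3,27.7,28.3,0.0,0.0,0.0],[-15.3,27.7,28.3,0.0,0.0,0.0],[-15.3,27.7,28.3,0.0,0.0,0.0],[-15.3,27.7,28.3,0.0,0.0,0.0],[-15.3,27.7,28.3,0.0,0.0,0.0]]
3 [[-0.0,-0.0,35.0,0.0,0.0,0.0],[-0.0,-0.0,35.0,0.0,0.0,0.0],[-0.0,-0.0,35.0,0.0,0.0,0.0]]
F [-0.4 -0.1 -3.6] t 5.5 grip 0.0327
```

Emit:
arm_command:
  targets:
    - [1,34,17,5,0,0]
    - [1,35,14,5,0,0]
    - [1,36,11,5,0,0]
    - [1,37,8,5,0,0]
    - [1,37,5,5,0,0]
    - [1,38,1,5,0,0]
    - [-15,28,28,0,0,0]
    - [-15,28,28,0,0,0]

```text
clock: 6.3
position: [0.5447, -0.2205, 0.2571]
tool_rot: [-3.119, -0.012, -0.015]
force: [1.4, -0.2, -2.7]
grip_width: 0.0328
```

Emit:
arm_command:
  targets:
    - [-15,28,28,0,0,0]
    - [-15,28,28,0,0,0]
    - [-15,28,28,0,0,0]
    - [-15,28,28,0,0,0]
    - [0,0,0,0,0,0]
    - [0,0,0,0,0,0]

```text
clock: 6.9
position: [0.4707, -0.3388, 0.1289]
tool_rot: [-3.116, 0.001, -0.027]
force: [0.9, -0.0, -2.0]
grip_width: 0.0327
```

```bash
python3 - <<'E'
from plan import *
from fit import cyl
f=frame('top'); X=cloud(f); p,R=tool(); print(p)
cv2.imwrite('pics/t3.png',cv2.resize(f['color'][150:290,310:440,::-1],None,fx=4,fy=4))
P=X[170:290,330:420].reshape(-1,3)
T=np.array([.479,-.324,0])
plan((T+[0,0,.03],down(-1.5)))
E
```

```text
[ 0.47030537 -0.33906797  0.12880652]
3 [[2.8,-4.3,33.0,-0.5,0.0,-0.0],[2.8,-4.5,33.0,-0.5,0.0,-0.0],[2.8,-4.8,33.0,-0.5,0.0,-0.0]]
F [-0.9 -0.9 -3.9] t 6.95 grip 0.0327
```

View pics/t3.png

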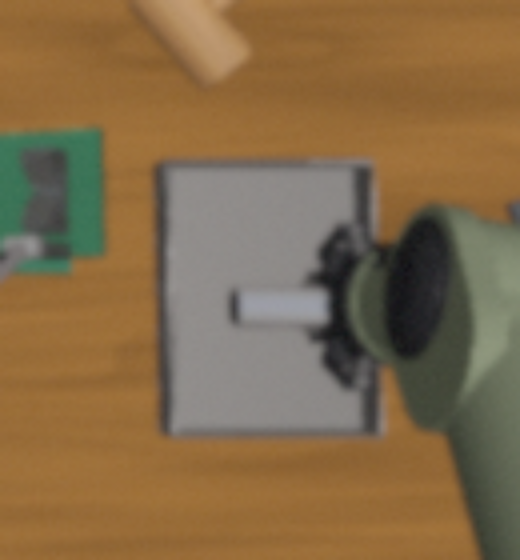

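The tube is held straight and its left end at (235,305) gives y = -0.267, which matches the expected -0.269. I lower it with a shift of about 20 mm towards +y.

Emit:
arm_command:
  targets:
    - [3,-8,28,-0.5,0,0]
    - [3,-7,28,-0.5,0,0]
    - [3,-6,28,-0.5,0,0]
    - [0,0,8,0,0,0]
    - [0,0,0,0,0,0]

```text
clock: 7.45
position: [0.4831, -0.3149, 0.0377]
tool_rot: [3.138, -0.003, -0.025]
force: [0.7, 0.1, -2.1]
grip_width: 0.0327
```

```bash
python3 - <<'E'
from plan import *
p,R=tool(); print(p,bot.observe()['force'])
E
```

```text
[ 0.48312525 -0.31492538  0.03769435] [ 0.74675019  0.10288647 -2.10749831]
```

Emit:
arm_command:
  targets:
    - [0,0,12,0,0,0]
    - [0,0,3,0,0,0]
    - [0,0,0,0,0,0]

```text
clock: 7.75
position: [0.4843, -0.3163, 0.0244]
tool_rot: [3.136, -0.006, -0.025]
force: [0.0, -0.5, -2.3]
grip_width: 0.0332
```

Emit:
arm_command:
  targets:
    - [0,0,0,0,0,0]
    - [0,0,0,0,0,0]
    - [0,0,0,0,0,0]
    - [0,0,0,0,0,0]
    - [0,0,-15,0,0,0]
    - [0,0,-35,0,0,0]
    - [0,0,-45,0,0,0]
    - [0,0,-45,0,0,0]
  grip: 100

```text
clock: 8.55
position: [0.4816, -0.3147, 0.1686]
tool_rot: [3.139, -0.001, -0.025]
force: [0.7, -0.6, 0.4]
grip_width: 0.0855
```

```bash
python3 - <<'E'
from plan import *
f=frame('top'); X=cloud(f); p,R=tool(); print(p)
cv2.imwrite('pics/t4.png',cv2.resize(f['color'][150:290,170:440,::-1],None,fx=2.9,fy=2.9))
q=X[185:270,345:412].reshape(-1,3); q=q[(q[:,2]>.022)&(q[:,2]<.042)&(abs(q[:,0]-.479)<.1)&(abs(q[:,1]+.324)<.08)]
print(len(q),q.min(0),q.max(0))
pc=np.array([.4481,.3225,.053])
plan(([.54,-.05,.38],down(30)),(pc+[0,0,.15],down(83)),(pc,down(83)))
E
```

```text
[ 0.48426856 -0.31577408  0.1759472 ]
278 [ 0.4678847  -0.3620652   0.02332474] [ 0.49980592 -0.24421065  0.04197443]
8 [[6.4,-33.2,-25.7,0.1,-0.0,-3.9],[8.6,-32.7,-25.6,0.1,-0.0,-3.9],[10.8,-32.1,-25.6,0.1,-0.0,-3.9],[13.0,-31.3,-25.6,0.1,-0.0,-3.9],[15.0,-30.4,-25.6,0.1,-0.0,-3.9],[17.1,-29.3,-25.5,0.1,-0.0,-3.9],[19.0,-28.1,-25.5,0.1,-0.0,-3.9],[20.9,-26.8,-25.5,0.1,-0.0,-3.9]]
10 [[10.7,-36.9,17.7,0.0,0.0,-5.3],[14.0,-35.7,17.7,0.0,0.0,-5.3],[17.3,-34.3,17.7,0.0,0.0,-5.3],[20.4,-32.5,17.7,0.0,0.0,-5.3],[23.3,-30.5,17.7,0.0,0.0,-5.3],[26.0,-28.2,17.7,0.0,0.0,-5.3],[28.5,-25.7,17.7,0.0,0.0,-5.3],[30.7,-23.0,17.7,0.0,0.0,-5.3],[32.7,-20.0,17.7,0.0,0.0,-5.3],[34.4,-16.9,17.7,0.0,0.0,-5.3]]
4 [[0.0,-0.0,37.5,0.0,0.0,0.0],[0.0,-0.0,37.5,0.0,0.0,0.0],[0.0,-0.0,37.5,0.0,0.0,0.0],[0.0,-0.0,37.5,0.0,0.0,0.0]]
F [ 5.  -3.   9.2] t 8.6 grip 0.0854
```

View pics/t4.png

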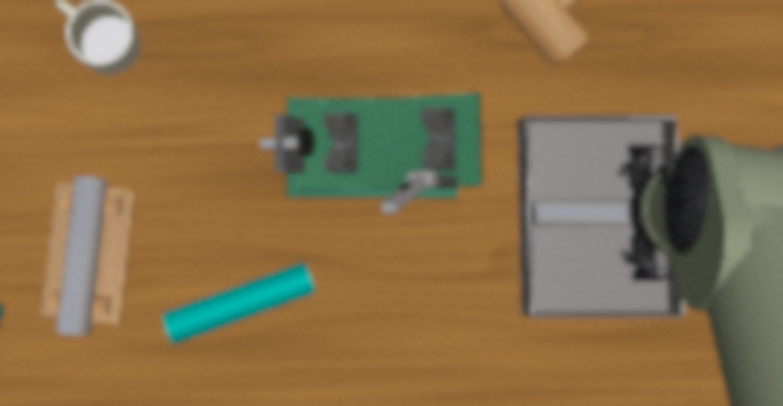

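The offcut lies in the tray, seen at (580,213), with both V's empty and the pipe still on its rest at (80,255). I go high over the clamp to the pipe.

Emit:
arm_command:
  targets:
    - [0,0,-45,0,0,0]
    - [6,-33,-40,0,0,-3.9]
    - [9,-33,-35,0,0,-3.9]
    - [11,-32,-30,0,0,-3.9]
    - [13,-31,-25,0,0,-3.9]
    - [15,-30,-20,0,0,-3.9]
    - [17,-29,-10,0,0,-3.9]
    - [19,-28,0,0,0,-3.9]

```text
clock: 9.4
position: [0.529, -0.0782, 0.3933]
tool_rot: [3.121, -0.009, 0.464]
force: [0.4, -0.3, 0.2]
grip_width: 0.0856
```

Emit:
arm_command:
  targets:
    - [21,-27,0,0,0,-3.9]
    - [11,-37,18,0,0,-5.3]
    - [14,-36,18,0,0,-5.3]
    - [17,-34,18,0,0,-5.3]
    - [20,-33,18,0,0,-5.3]
    - [23,-31,18,0,0,-5.3]
    - [26,-28,18,0,0,-5.3]
    - [28,-26,18,0,0,-5.3]

```text
clock: 10.2
position: [0.4626, 0.2243, 0.2678]
tool_rot: [3.106, 0.006, 1.21]
force: [1.2, 0.2, 0.5]
grip_width: 0.0855
```

```bash
python3 - <<'E'
from plan import *
pc=np.array([.4481,.3225,.053]); print(tool()[0])
plan((pc+[0,0,.13],down(83)),(pc,down(83)))
E
```

```text
[0.46255512 0.22432335 0.26776228]
3 [[29.1,-17.0,27.5,0.7,0.2,-4.6],[30.2,-14.4,27.8,0.7,0.2,-4.6],[31.2,-11.6,28.0,0.7,0.2,-4.6]]
3 [[0.0,-0.0,43.3,0.0,0.0,0.0],[0.0,-0.0,43.3,0.0,0.0,0.0],[0.0,-0.0,43.3,0.0,0.0,0.0]]
F [1.2 0.2 0.5] t 10.2 grip 0.0855
```

Emit:
arm_command:
  targets:
    - [29,-17,27,0.7,0.2,-4.6]
    - [30,-14,28,0.7,0.2,-4.6]
    - [31,-12,28,0.7,0.2,-4.6]
    - [0,0,20,0,0,0]
    - [0,0,0,0,0,0]
    - [0,0,0,0,0,0]

```text
clock: 10.8
position: [0.4428, 0.3302, 0.1639]
tool_rot: [-3.141, -0.001, 1.473]
force: [0.1, -0.4, -0.3]
grip_width: 0.0855
```

```bash
python3 - <<'E'
from plan import *
pc=np.array([.4481,.3225,.05]); print(tool()[0])
plan((pc,down(83)),lin=30)
E
```

```text
[0.4427832  0.33024442 0.16391261]
4 [[-1.8,1.5,28.5,-0.0,-0.0,0.4],[-1.8,1.5,28.5,-0.0,-0.0,0.4],[-1.8,1.5,28.5,-0.0,-0.0,0.4],[-1.8,1.5,28.5,-0.0,-0.0,0.4]]
F [ 0.1 -0.4 -0.3] t 10.8 grip 0.0855
```

Emit:
arm_command:
  targets:
    - [-2,1,28,0,0,0.4]
    - [-2,2,28,0,0,0.4]
    - [-2,2,28,0,0,0.4]
    - [-2,2,28,0,0,0.4]
    - [0,0,4,0,0,0]
    - [0,0,0,0,0,0]

```text
clock: 11.4
position: [0.4564, 0.3197, 0.0558]
tool_rot: [3.128, -0.006, 1.434]
force: [-0.6, 0.9, 1.1]
grip_width: 0.0854
```

```bash
python3 - <<'E'
from plan import *
pc=np.array([.4481,.3225,.05]); print(tool()[0])
plan((pc,down(83)),lin=30)
E
```

```text
[0.45642386 0.31966795 0.05578289]
1 [[1.6,-8.7,5.7,0.8,-0.3,-0.8]]
F [-0.6  0.9  1.1] t 11.4 grip 0.0854
```

Emit:
arm_command:
  targets:
    - [2,-8,6,0.8,-0.3,-0.8]
    - [0,0,1,0,0,0]
    - [0,0,0,0,0,0]

```text
clock: 11.7
position: [0.4499, 0.3239, 0.0525]
tool_rot: [3.14, -0.003, 1.449]
force: [0.4, -1.2, 0.4]
grip_width: 0.0854
```

Emit:
arm_command:
  targets:
    - [0,0,0,0,0,0]
    - [0,0,0,0,0,0]
    - [0,0,0,0,0,0]
    - [0,0,0,0,0,0]
    - [0,0,0,0,0,0]
    - [0,0,0,0,0,0]
  grip: 0
  grip_force: 60

```text
clock: 12.3
position: [0.4502, 0.3216, 0.054]
tool_rot: [3.138, 0.001, 1.448]
force: [-0.1, 0.1, -2.4]
grip_width: 0.0405
```

```bash
python3 - <<'E'
from plan import *
p,R=tool();print(p,np.degrees(R.as_euler('xyz')))
plan((p+[0,0,.16],R))
E
```

```text
[0.45015202 0.32155693 0.05404404] [1.79788357e+02 7.66265539e-02 8.29517962e+01]
4 [[-0.1,0.1,-40.0,0.0,0.0,0.0],[-0.1,0.1,-40.0,0.0,0.0,0.0],[-0.1,0.1,-40.0,0.0,0.0,0.0],[-0.1,0.1,-40.0,0.0,0.0,0.0]]
F [-0.1  0.1 -2.4] t 12.3 grip 0.0405
```

Emit:
arm_command:
  targets:
    - [0,0,-20,0,0,0]
    - [0,0,-40,0,0,0]
    - [0,0,-45,0,0,0]
    - [0,0,-45,0,0,0]
    - [0,0,-45,0,0,0]
    - [0,0,0,0,0,0]

```text
clock: 12.9
position: [0.448, 0.3218, 0.2543]
tool_rot: [-3.14, 0.004, 1.45]
force: [-0.2, 1.4, -2.0]
grip_width: 0.0404
```

```bash
python3 - <<'E'
from plan import *
p,R=tool();print(p,np.degrees(R.as_euler('xyz')))
plan(([.55,.16,.33],RV),(V(22,0,130),RV),(V(22,0,40),RV))
E
```

```text
[0.44800497 0.32181886 0.25426044] [-179.91797062    0.21050915   83.06729779]
12 [[-12.4,10.1,-6.3,-2.0,-1.8,7.0],[-11.2,11.7,-5.5,-2.0,-1.8,7.0],[-9.9,13.2,-4.7,-2.0,-1.8,7.0],[-8.4,14.4,-4.0,-2.0,-1.8,7.0],[-6.7,15.5,-3.2,-2.0,-1.8,7.0],[-4.8,16.3,-2.5,-2.0,-1.8,7.0],[-2.9,16.8,-1.8,-2.0,-1.8,7.0],[-0.8,17.1,-1.1,-2.0,-1.8,7.0],[1.2,17.1,-0.5,-2.0,-1.8,7.0],[3.3,16.8,0.0,-2.0,-1.8,7.0],[5.3,16.3,0.5,-2.0,-1.8,7.0],[7.3,15.5,0.8,-2.0,-1.8,7.0]]
4 [[8.4,23.8,34.3,0.0,0.0,0.0],[8.4,23.8,34.3,0.0,0.0,0.0],[8.4,23.8,34.3,0.0,0.0,0.0],[8.4,23.8,34.3,0.0,0.0,0.0]]
2 [[-0.0,0.0,45.0,0.0,0.0,0.0],[-0.0,0.0,45.0,0.0,0.0,0.0]]
F [-0.2  1.4 -2. ] t 12.9 grip 0.0404
```

Emit:
arm_command:
  targets:
    - [-12,10,-6,-2,-1.8,7]
    - [-11,12,-6,-2,-1.8,7]
    - [-10,13,-5,-2,-1.8,7]
    - [-8,14,-4,-2,-1.8,7]
    - [-7,15,-3,-2,-1.8,7]
    - [-5,16,-3,-2,-1.8,7]
    - [-3,17,-2,-2,-1.8,7]
    - [-1,17,-1,-2,-1.8,7]

```text
clock: 13.7
position: [0.5138, 0.209, 0.3042]
tool_rot: [2.774, 0.084, 0.41]
force: [0.3, 0.7, -2.4]
grip_width: 0.0404
```

Emit:
arm_command:
  targets:
    - [1,17,0,-2,-1.8,7]
    - [3,17,0,-2,-1.8,7]
    - [5,16,0,-2,-1.8,7]
    - [7,16,1,-2,-1.8,7]
    - [0,0,0,0,0,0]

```text
clock: 14.2
position: [0.5454, 0.1502, 0.3278]
tool_rot: [2.604, -0.023, -0.108]
force: [0.0, 0.4, -3.7]
grip_width: 0.0403
```

```bash
python3 - <<'E'
from plan import *
p,R=tool();print(p,np.degrees(R.as_euler('xyz')),((p-VO)@Rm*1000).round(1))
plan((V(22,0,130),RV),(V(22,0,40),RV))
E
```

```text
[0.545353  0.1501546 0.3278299] [149.17418506  -1.31388764  -6.16247994] [-65.7 -37.6 260.2]
4 [[11.1,20.8,32.8,0.2,0.2,-0.9],[10.7,21.1,32.7,0.2,0.2,-0.9],[10.3,21.4,32.7,0.2,0.2,-0.9],[9.8,21.6,32.6,0.2,0.2,-0.9]]
2 [[-0.0,0.0,45.0,0.0,0.0,0.0],[-0.0,0.0,45.0,0.0,0.0,0.0]]
F [ 0.   0.4 -3.7] t 14.2 grip 0.0403
```

Emit:
arm_command:
  targets:
    - [11,21,33,0.2,0.2,-0.9]
    - [11,21,33,0.2,0.2,-0.9]
    - [10,21,33,0.2,0.2,-0.9]
    - [10,21,33,0.2,0.2,-0.9]
    - [0,0,25,0,0,0]
    - [0,0,25,0,0,0]
    - [0,0,0,0,0,0]
    - [0,0,0,0,0,0]

```text
clock: 15.0
position: [0.5745, -0.0177, 0.2038]
tool_rot: [2.625, 0.008, -0.02]
force: [0.7, 0.7, -3.3]
grip_width: 0.0405
```

```bash
python3 - <<'E'
from plan import *
p,R=tool();print(np.degrees((R.inv()*RV).as_rotvec()),((p-VO)@Rm*1000).round(1))
f=frame('scene'); X=cloud(f).reshape(-1,3); g=cloud(frame('top')).reshape(-1,3)
cv2.imwrite('pics/s5.png',cv2.resize(f['color'][110:250,160:320,::-1],None,fx=4,fy=4))
plan((V(22,0,20),RV),lin=25)
E
```

```text
[-0.4034815  -0.34089262  1.54214152] [16.3 -0.7 69.6]
3 [[0.0,2.0,16.7,-0.1,-0.1,0.5],[0.1,1.9,16.7,-0.1,-0.1,0.5],[0.1,1.9,16.7,-0.1,-0.1,0.5]]
F [-0.1 -0.2 -2.3] t 15.1 grip 0.0403
```

View pics/s5.png

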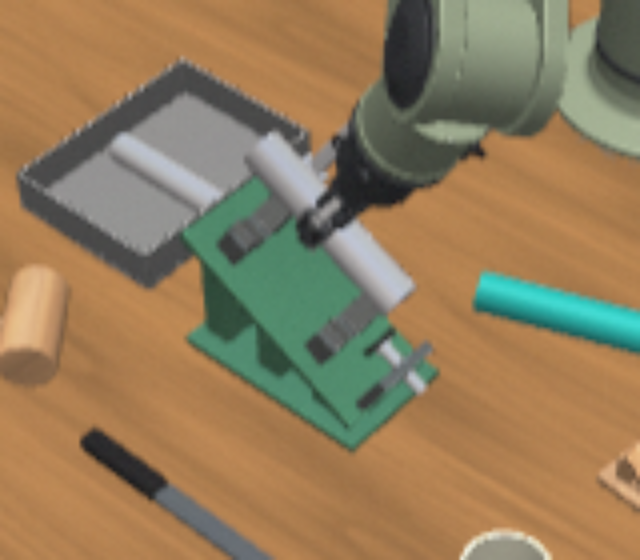

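The pipe is held parallel above the V's, from (270,145) to (400,290), clear of the stop at (400,355). I lower it.

Emit:
arm_command:
  targets:
    - [0,2,17,0,0,0.5]
    - [0,2,17,0,0,0.5]
    - [0,2,17,0,0,0.5]
    - [0,0,0,0,0,0]
    - [0,0,0,0,0,0]

```text
clock: 15.6
position: [0.5749, -0.047, 0.1618]
tool_rot: [2.627, -0.01, -0.04]
force: [1.1, -0.1, -3.0]
grip_width: 0.04
```

```bash
cat > st.py <<'E'
from plan import *
p,R=tool();s=bot.observe();print('rot',np.degrees((R.inv()*RV).as_rotvec()).round(2),'V',((p-VO)@Rm*1000).round(1),'FV',(Rm.T@s['force']).round(1),'M',s['moment'].round(2),s['clock'],s['grip_width'].round(4))
E
python3 st.py
```

```text
Traceback (most recent call last):
  File "st.py", line 2, in <module>
    p,R=tool();s=bot.observe();print('rot',np.degrees((R.inv()*RV).as_rotvec()).round(2),'V',((p-VO)@Rm*1000).round(1),'FV',(Rm.T@s['force']).round(1),'M',s['moment'].round(2),s['clock'],s['grip_width'].round(4))
                                                                                                                                                                                           ^^^^^^^^^^^^^^^^^^^^^
AttributeError: 'float' object has no attribute 'round'
```

```bash
sed -i "s/s\['grip_width'\].round(4)/s['grip_width']/" st.py; python3 st.py
```

```text
rot [-0.54 -0.7   0.02] V [20.6  1.1 18.7] FV [-1.5  1.1 -2.6] M [ 0.77 -0.03 -0.06] 15.6 0.0400272383733858
```

Emit:
arm_command:
  targets:
    - [0,0,7,0,0,0]
    - [0,0,6,0,0,0]
    - [0,0,0,0,0,0]
    - [0,0,0,0,0,0]

```text
clock: 16.0
position: [0.5756, -0.0525, 0.1507]
tool_rot: [2.628, -0.012, -0.038]
force: [0.2, 0.5, -1.8]
grip_width: 0.0407
```

```bash
python3 st.py
```

```text
rot [-0.6  -0.84  0.06] V [19.8  2.   6.3] FV [-1.3  0.2 -1.3] M [0.77 0.03 0.01] 16.0 0.040690392342515765
```

Emit:
arm_command:
  targets:
    - [-1,0,2,-0.3,-0.4,0]
    - [0,0,2,-0.3,-0.4,0]
    - [0,0,1,0,0,0]
    - [0,0,0,0,0,0]

```text
clock: 16.4
position: [0.5747, -0.0547, 0.1464]
tool_rot: [2.617, 0.0, -0.045]
force: [-0.5, -0.8, -2.1]
grip_width: 0.04
```

```bash
python3 st.py
```

```text
rot [ 0.05 -0.01  0.06] V [19.6  1.2  1.5] FV [-0.3 -0.5 -2.2] M [ 0.77 -0.04 -0.05] 16.4 0.03998044844030083
```

Emit:
arm_command:
  targets:
    - [0,0,1.5,0,0,0]
    - [0,0,1.5,0,0,0]
    - [0,0,1,0,0,0]
    - [0,0,0,0,0,0]

```text
clock: 16.8
position: [0.5752, -0.0549, 0.1457]
tool_rot: [2.617, -0.002, -0.042]
force: [-1.3, 0.3, -1.4]
grip_width: 0.0407
```

```bash
python3 st.py
```

```text
rot [ 0.08 -0.21  0.15] V [19.5  1.7  0.8] FV [-0.9 -1.3 -1.1] M [0.8  0.25 0.01] 16.8 0.040737411214815236
```

Emit:
arm_command:
  targets:
    - [0,0,5,0,0,0]
    - [0,0,4,0,0,0]

```text
clock: 17.0
position: [0.5751, -0.0559, 0.1435]
tool_rot: [2.615, -0.005, -0.04]
force: [-26.3, 23.0, 68.4]
grip_width: 0.0403
```

```bash
python3 st.py
```

```text
rot [ 0.14 -0.42  0.17] V [19.2  1.7 -1.6] FV [ 15.4 -27.3  70.2] M [-2.48  5.38 -2.23] 17.0 0.04032212452921756
```

Emit:
arm_command:
  targets:
    - [-1,0,-1,0,0,0]
    - [0,0,0,0,0,0]
    - [0,0,0,0,0,0]

```text
clock: 17.3
position: [0.5746, -0.0547, 0.1455]
tool_rot: [2.616, -0.007, -0.039]
force: [0.8, 0.2, -2.1]
grip_width: 0.04
```

```bash
python3 st.py
```

```text
rot [ 0.13 -0.55  0.15] V [19.2  1.1  0.7] FV [-1.3  0.8 -1.7] M [ 0.8  -0.03 -0.01] 17.3 0.04002277740324835
```

Emit:
arm_command:
  targets:
    - [-0.5,-2,0,0,-0.3,0]
    - [-0.5,-2,0,0,-0.3,0]
    - [0,-2,0,0,0,0]
    - [0,0,0,0,0,0]

```text
clock: 17.7
position: [0.5742, -0.0498, 0.1415]
tool_rot: [2.615, 0.003, -0.045]
force: [0.1, 1.0, 0.0]
grip_width: 0.0402
```

```bash
python3 st.py
```

```text
rot [0.15 0.12 0.13] V [13.   0.5 -0.3] FV [-0.9  0.   0.6] M [ 0.71 -0.1   0.15] 17.7 0.040207556193123134
```

Emit:
arm_command:
  targets:
    - [0,-1.3,0,0,0,0]
    - [0,-1.3,0,0,0,0]
    - [0,-1.3,0,0,0,0]

```text
clock: 18.0
position: [0.5745, -0.0464, 0.1394]
tool_rot: [2.615, 0.003, -0.045]
force: [1.8, -0.0, -0.8]
grip_width: 0.0403
```

Emit:
arm_command:
  targets:
    - [0,-1.3,0,0,0,0]
    - [0,-1.3,0,0,0,0]

```text
clock: 18.2
position: [0.5746, -0.044, 0.138]
tool_rot: [2.615, 0.003, -0.045]
force: [1.0, -0.7, -1.0]
grip_width: 0.0399
```

```bash
python3 st.py
```

```text
rot [0.17 0.11 0.12] V [ 6.2  0.6 -0.5] FV [ 0.1  1.  -1.2] M [ 0.4  -0.28  0.32] 18.2 0.039905003029823076
```

Emit:
arm_command:
  targets:
    - [0,-1,0,0,0,0]
    - [0,-1,0,0,0,0]

```text
clock: 18.4
position: [0.5746, -0.0421, 0.1369]
tool_rot: [2.615, 0.003, -0.045]
force: [1.9, -0.8, 0.3]
grip_width: 0.0404
```

```bash
python3 st.py
```

```text
rot [0.17 0.11 0.13] V [ 4.   0.6 -0.5] FV [ 0.7  2.  -0.1] M [ 0.28 -0.19  0.28] 18.4 0.04035461966151875
```

Emit:
arm_command:
  targets:
    - [0,-0.8,0,0,0,0]
    - [0,0,0,0,0,0]

```text
clock: 18.6
position: [0.5747, -0.0414, 0.1365]
tool_rot: [2.615, 0.003, -0.045]
force: [2.2, -0.3, -0.8]
grip_width: 0.0403
```

```bash
python3 st.py
```

```text
rot [0.19 0.11 0.13] V [ 3.2  0.6 -0.5] FV [-0.2  2.2 -0.8] M [ 0.42 -0.19  0.22] 18.6 0.04028072436286875
```

Emit:
arm_command:
  targets:
    - [0,-1,0,0,0,0]
    - [0,-1,0,0,0,0]

```text
clock: 18.8
position: [0.5747, -0.0403, 0.1357]
tool_rot: [2.614, 0.003, -0.046]
force: [0.6, -4.9, 7.2]
grip_width: 0.0404
```

```bash
python3 st.py
```

```text
rot [0.25 0.12 0.1 ] V [ 1.8  0.6 -0.6] FV [7.8 0.8 3.8] M [-1.    0.06  0.33] 18.8 0.04038764310213157
```

Emit:
arm_command:
  targets:
    - [0,-1,0,0,0,0]
    - [0,-1,0,0,0,0]

```text
clock: 19.0
position: [0.5747, -0.0403, 0.1357]
tool_rot: [2.61, 0.003, -0.047]
force: [0.7, -5.1, 8.6]
grip_width: 0.0402
```

```bash
python3 st.py
```

```text
rot [0.46 0.16 0.03] V [ 1.8  0.6 -0.6] FV [8.7 0.9 4.9] M [-1.18  0.31  0.39] 19.0 0.04024598616885594
```

Hard stop felt at TCP x = 1.8 mm: 9 N, with no further travel. I back off 1 mm to leave the buffer part compressed, then let go.

Emit:
arm_command:
  targets:
    - [0,1,0,0.4,0,0]
    - [0,0,0,0,0,0]

```text
clock: 19.2
position: [0.5748, -0.0409, 0.1362]
tool_rot: [2.618, 0.002, -0.047]
force: [1.7, -1.7, 0.2]
grip_width: 0.04
```

```bash
python3 st.py
```

```text
rot [0.02 0.14 0.03] V [ 2.6  0.6 -0.5] FV [ 1.5  1.8 -0.7] M [ 0.09 -0.28  0.36] 19.2 0.04001093186662331
```

Emit:
arm_command:
  targets:
    - [0,0,0,0,0,0]
    - [0,0,0,0,0,0]
    - [0,0,0,0,0,0]
    - [0,0,0,0,0,0]
    - [0,0,0,0,0,0]
    - [0,0,0,0,0,0]
  grip: 100

```text
clock: 19.8
position: [0.5742, -0.0403, 0.1357]
tool_rot: [2.619, 0.003, -0.047]
force: [-0.3, -0.5, -0.5]
grip_width: 0.0855
```

```bash
python3 st.py
```

```text
rot [-0.04  0.2   0.04] V [ 1.9  0.1 -0.6] FV [ 0.3 -0.3 -0.7] M [0.54 0.02 0.07] 19.8 0.08550356018873527
```

Emit:
arm_command:
  targets:
    - [0,0,-10,0,0,0]
    - [0,0,-25,0,0,0]
    - [0,0,-40,0,0,0]
    - [0,0,-45,0,0,0]
    - [0,0,-45,0,0,0]
    - [0,0,-25,0,0,0]

```text
clock: 20.4
position: [0.5775, 0.0576, 0.3065]
tool_rot: [2.619, 0.01, -0.049]
force: [0.4, -0.4, -0.3]
grip_width: 0.0858
```

```bash
cat > chk.py <<'E'
from plan import *
from fit import cyl
fa=frame('scene');fb=frame('top'); P=np.vstack([cloud(fa).reshape(-1,3),cloud(fb).reshape(-1,3)])
cv2.imwrite('pics/c.png',cv2.resize(fa['color'][110:250,160:320,::-1],None,fx=4,fy=4))
c,d,l,n,N,sd,h=cyl(P,VO,np.arctan2(Rm[1,0],Rm[0,0]),np.pi/6,.021,.19)
print('pipe off V',((c-VO)@Rm*1000).round(1),'yaw err',np.degrees(np.arccos(min(1,d@Rm[:,0]))).round(2),N,sd)
print([(int(round(x*1000)),int(k)) for x,k in zip(h[1],h[0]) if k])
Q=(P-VO)@Rm*1000; q=Q[(abs(Q[:,0]-66)<14)&(Q[:,1]<-42)&(Q[:,1]>-140)&(Q[:,2]>42)&(Q[:,2]<140)]
r=q-[66,-50,30]; print('clamp',len(q),q.mean(0).round(1),'ang',np.arctan2(r[:,2].mean(),r[:,1].mean()), 'len',np.hypot(r[:,1],r[:,2]).max())
E
python3 chk.py; cp pics/c.png pics/c1.png; python3 st.py
```

```text
pipe off V [ 0.  -0.1 -0.1] yaw err 0.6 1044 0.0024881197208155904
[(-132, 8), (-128, 19), (-122, 5), (-107, 4), (-102, 14), (-97, 18), (-92, 26), (-87, 26), (-82, 28), (-77, 23), (-72, 24), (-67, 29), (-62, 25), (-57, 27), (-52, 27), (-47, 30), (-42, 24), (-37, 27), (-32, 32), (-27, 27), (-22, 30), (-17, 25), (-12, 29), (-7, 26), (-2, 28), (3, 27), (8, 28), (13, 34), (18, 30), (23, 31), (28, 28), (33, 32), (38, 27), (43, 33), (48, 33), (53, 25), (58, 33), (63, 29), (68, 34), (73, 27), (78, 30), (83, 30), (88, 28), (93, 30)]
clamp 192 [ 69.6 -67.2  90.4] ang 1.8483389710115843 len 103.57444674639052
rot [-0.1   0.43  0.14] V [  2.   -0.7 196.6] FV [-0.7 -0.1 -0.5] M [ 0.57 -0.03 -0.03] 20.5 0.0852395097998574
```

View pics/c1.png

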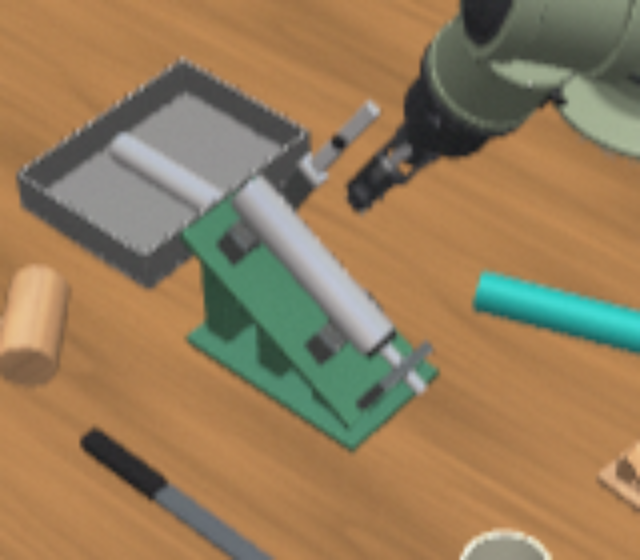

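The pipe is seated in both V's with its lower end on the buffer at (380,345), and the clamp is open at about 1.85 rad with its tip at (372,108). I now take closed fingers behind the clamp arm.

```bash
python3 - <<'E'
from plan import *
plan((V(66,-112,205),RV),(V(66,-112,118),RV))
E
```

```text
3 [[-37.2,21.3,-2.6,-0.0,0.1,0.0],[-37.1,21.3,-2.6,-0.0,0.1,0.0],[-37.1,21.3,-2.7,-0.0,0.1,0.0]]
2 [[-0.0,-0.0,43.5,0.0,0.0,0.0],[-0.0,-0.0,43.5,0.0,0.0,0.0]]
F [-0.1  0.4 -0.7] t 20.5 grip 0.0852
```

Emit:
arm_command:
  targets:
    - [0,0,0,0,0,0]
    - [-37,21,-3,0,0.1,0]
    - [-37,21,-3,0,0.1,0]
    - [-37,21,-3,0,0.1,0]
    - [0,0,0,0,0,0]
    - [0,0,0,0,0,0]
  grip: 0

```text
clock: 21.1
position: [0.4591, 0.0096, 0.3442]
tool_rot: [2.617, 0.009, -0.047]
force: [1.4, 0.5, -0.2]
grip_width: 0.0002
```

```bash
python3 st.py; python3 -c "
from plan import *
plan((V(66,-112,118),RV),lin=22)"
```

```text
rot [0.04 0.5  0.22] V [  67.5 -117.3  202.2] FV [-0.6  1.4  0.1] M [ 0.58 -0.05 -0.02] 21.1 0.00018307484299795074
4 [[1.5,-0.4,21.0,0.0,0.1,0.1],[1.5,-0.4,21.0,0.0,0.1,0.1],[1.4,-0.4,21.0,0.0,0.1,0.1],[1.4,-0.4,21.0,0.0,0.1,0.1]]
F [ 1.4  0.5 -0.2] t 21.1 grip 0.0002
```

Emit:
arm_command:
  targets:
    - [1,0,25,0,0,0]
    - [1,0,25,0,0,0]
    - [1,0,25,0,0,0]
    - [0,0,9,0,0,0]
    - [0,0,0,0,0,0]

```text
clock: 21.6
position: [0.4609, -0.0334, 0.2667]
tool_rot: [2.618, 0.013, -0.048]
force: [0.1, 0.7, 0.6]
grip_width: -0.0004
```

```bash
python3 st.py; python3 -c "
from plan import *
plan(*[(V(66,y,z),RV) for y,z in ((-57,127),(-40,124),(-27,117.5),(-2,97),(9.6,76),(14,61))],lin=15)"
```

```text
rot [-0.02  0.66  0.29] V [  66.  -113.5  113.7] FV [-0.3  0.1  0.8] M [ 0.51 -0.01 -0.01] 21.6 -0.00040746063233510773
4 [[14.1,0.1,-3.5,-0.0,0.2,0.1],[14.1,0.1,-3.4,-0.0,0.2,0.1],[14.1,0.0,-3.4,-0.0,0.2,0.1],[14.1,0.0,-3.4,-0.0,0.2,0.1]]
2 [[8.5,-0.0,1.5,0.0,0.0,0.0],[8.5,-0.0,1.5,0.0,0.0,0.0]]
1 [[13.0,-0.0,6.5,0.0,0.0,0.0]]
3 [[8.3,0.0,6.8,0.0,0.0,0.0],[8.3,0.0,6.8,0.0,0.0,0.0],[8.3,0.0,6.8,0.0,0.0,0.0]]
2 [[5.8,0.0,10.5,0.0,0.0,0.0],[5.8,0.0,10.5,0.0,0.0,0.0]]
2 [[2.2,-0.0,7.5,0.0,0.0,0.0],[2.2,-0.0,7.5,0.0,0.0,0.0]]
F [0.1 0.7 0.6] t 21.6 grip -0.0004
```

Emit:
arm_command:
  targets:
    - [10,0,-3,0,0.2,0.1]
    - [10,0,-3,0,0.2,0.1]
    - [9,0,-3,0,0.2,0]
    - [9,0,-3,0,0,0]
    - [9,0,-2,0,0,0]
    - [9,0,0,0,0,0]
    - [0,0,0,0,0,0]

```text
clock: 22.3
position: [0.5243, -0.0262, 0.282]
tool_rot: [2.62, -0.002, -0.044]
force: [0.1, -0.4, -0.0]
grip_width: 0.0002
```

```bash
python3 st.py; python3 -c "
from plan import *
plan(*[(V(66,y,z),RV) for y,z in ((-27,117.5),(-2,97),(9.6,76),(14,61))],lin=10)"
```

```text
rot [-0.12 -0.16  0.05] V [ 64.8 -50.5 132. ] FV [ 0.3  0.2 -0.2] M [ 0.52 -0.01 -0.01] 22.3 0.0001560155151550518
3 [[7.8,0.4,4.8,-0.0,-0.1,0.0],[7.8,0.4,4.8,-0.0,-0.1,0.0],[7.8,0.4,4.8,-0.0,-0.1,0.0]]
4 [[6.3,0.0,5.1,0.0,0.0,0.0],[6.3,0.0,5.1,0.0,0.0,0.0],[6.3,0.0,5.1,0.0,0.0,0.0],[6.3,0.0,5.1,0.0,0.0,0.0]]
3 [[3.9,0.0,7.0,0.0,0.0,0.0],[3.9,0.0,7.0,0.0,0.0,0.0],[3.9,0.0,7.0,0.0,0.0,0.0]]
2 [[2.2,-0.0,7.5,0.0,0.0,0.0],[2.2,-0.0,7.5,0.0,0.0,0.0]]
F [ 0.1 -0.4 -0. ] t 22.3 grip 0.0002
```

Emit:
arm_command:
  targets:
    - [8,0,5,0,0,0]
    - [8,0,5,0,0,0]
    - [8,0,5,0,0,0]
    - [6,0,5,0,0,0]

```text
clock: 22.7
position: [0.556, -0.0381, 0.2637]
tool_rot: [2.62, -0.003, -0.043]
force: [-0.6, 0.5, 1.0]
grip_width: 0.0
```

```bash
python3 st.py; python3 - <<'E'
from plan import *
f=frame('scene'); cv2.imwrite('pics/c2.png',cv2.resize(f['color'][110:210,180:300,::-1],None,fx=5,fy=5))
plan(*[(V(66,y,z),RV) for y,z in ((-2,97),(9.6,76),(14,61))],lin=10)
E
```

```text
rot [-0.12 -0.22  0.07] V [ 64.7 -18.3 110.9] FV [ 0.1 -0.6  1.1] M [ 0.55  0.04 -0.07] 22.7 4.104255293776563e-05
3 [[5.3,0.4,4.3,-0.0,-0.1,0.0],[5.3,0.4,4.3,-0.0,-0.1,0.0],[5.3,0.4,4.3,-0.0,-0.1,0.0]]
3 [[3.9,0.0,7.0,0.0,0.0,0.0],[3.9,0.0,7.0,0.0,0.0,0.0],[3.9,0.0,7.0,0.0,0.0,0.0]]
2 [[2.2,-0.0,7.5,0.0,0.0,0.0],[2.2,-0.0,7.5,0.0,0.0,0.0]]
F [-1.1 -1.  -0.9] t 22.75 grip 0.0
```

View pics/c2.png

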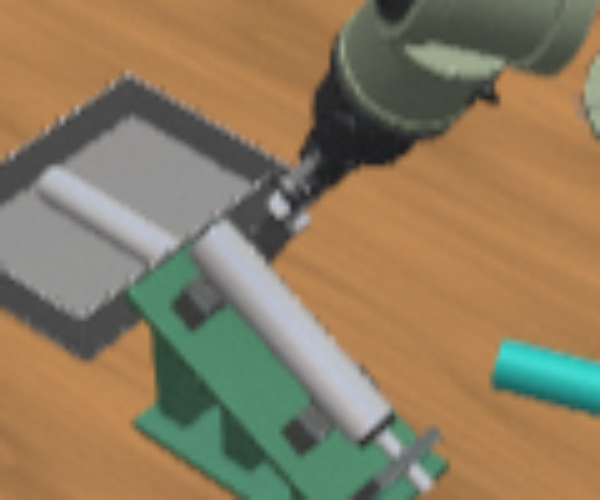

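The arm, at (300,175), stands in front of the fingers and is being carried over; the pipe has not moved. I continue along the arc.

Emit:
arm_command:
  targets:
    - [6,0,4,0,0,0]
    - [6,0,5,0,0,0]
    - [5,0,6,0,0,0]
    - [4,0,7,0,0,0]
    - [4,0,7,0,0,0]
    - [3,0,7,0,0,0]

```text
clock: 23.35
position: [0.5861, -0.0591, 0.2294]
tool_rot: [2.62, -0.003, -0.043]
force: [0.6, 1.4, 1.3]
grip_width: 0.0
```

```bash
python3 st.py; python3 - <<'E'
from plan import *
f=frame('scene'); cv2.imwrite('pics/c3.png',cv2.resize(f['color'][110:210,180:300,::-1],None,fx=5,fy=5))
E
```

```text
rot [-0.13 -0.22  0.07] V [64.5 12.8 71.4] FV [-0.6  0.5  1.8] M [ 0.56 -0.03  0.06] 23.35 1.1316951684478786e-05
```

View pics/c3.png

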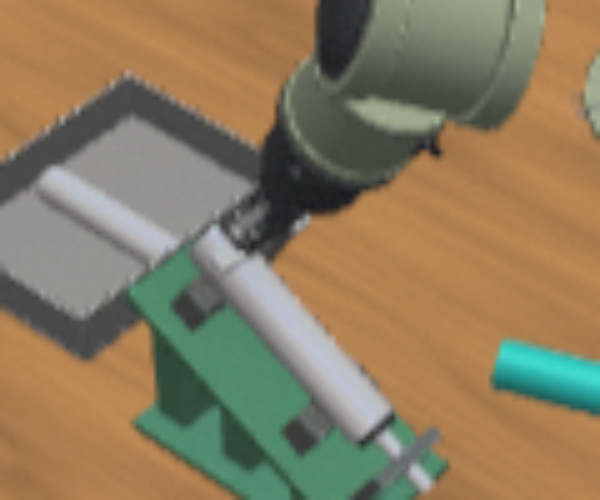

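The arm's end shows over the pipe at (232,262), so it is nearly shut. I press down gently.

Emit:
arm_command:
  targets:
    - [1,0,5,0,0,0]
    - [1,0,5,0,0,0]
    - [0,0,3,0,0,0]

```text
clock: 23.7
position: [0.5879, -0.0671, 0.2161]
tool_rot: [2.62, -0.002, -0.044]
force: [0.5, 0.8, 0.7]
grip_width: -0.0003
```

```bash
python3 st.py
```

```text
rot [-0.1  -0.15  0.07] V [64.7 15.  56. ] FV [-0.4  0.5  1. ] M [ 0.49 -0.18  0.09] 23.7 -0.000278935530885239
```

Emit:
arm_command:
  targets:
    - [0,0,2,0,0,0]
    - [0,0,2,0,0,0]

```text
clock: 23.9
position: [0.5879, -0.0691, 0.2126]
tool_rot: [2.62, -0.002, -0.044]
force: [-2.0, 7.9, 20.2]
grip_width: -0.0002
```

```bash
python3 st.py
```

```text
rot [-0.1  -0.18  0.07] V [64.7 15.1 51.9] FV [ 3.3 -2.3 21.4] M [-0.1   0.44 -0.24] 23.9 -0.00023636954772748942
```

Emit:
arm_command:
  targets:
    - [0,0,1.5,0,0,0]
    - [0,0,1.5,0,0,0]

```text
clock: 24.1
position: [0.588, -0.0692, 0.2124]
tool_rot: [2.62, -0.004, -0.043]
force: [-8.8, 8.9, 23.3]
grip_width: 0.0001
```

```bash
python3 st.py
```

```text
rot [-0.09 -0.3   0.04] V [64.7 15.2 51.7] FV [ 4.3 -9.2 24.4] M [-0.48  1.83 -1.03] 24.1 0.00011608454862265635
```

The arm met a hard stop at 51.9 mm against an expected 53 mm, so the clamp is shut. I retract and check.

Emit:
arm_command:
  targets:
    - [0,0,-5,0,0,0]
    - [0,0,-25,0,0,0]
    - [0,0,-45,0,0,0]
    - [0,0,-45,0,0,0]
    - [0,0,-45,0,0,0]
    - [0,-30,-20,0,0,0]
    - [0,0,0,0,0,0]

```text
clock: 24.8
position: [0.5907, 0.0528, 0.364]
tool_rot: [2.621, -0.002, -0.045]
force: [1.1, -0.2, -2.2]
grip_width: 0.0
```

```bash
python3 chk.py; python3 - <<'E'
from plan import *
f=frame('top');P=np.vstack([cloud(f).reshape(-1,3),cloud(frame('scene')).reshape(-1,3)])
Q=(P-VO)@Rm*1000; q=Q[(abs(Q[:,0]-66)<6)&(Q[:,2]>26)&(Q[:,2]<60)&(Q[:,1]>-35)&(Q[:,1]<45)]
print('arm top: slope,z at y=0',np.polyfit(q[:,1],q[:,2],1),len(q),q[:,1].min(),q[:,1].max())
a=cv2.resize(cv2.imread('pics/c.png'),(400,350)); b=cv2.resize(f['color'][150:270,250:420,::-1],(400,282))
o=np.zeros((350,800,3),np.uint8);o[:,:400]=a;o[:282,400:]=b;cv2.imwrite('pics/end.png',o)
E
python3 st.py
```

```text
pipe off V [-0.   0.1 -0.2] yaw err 0.93 942 0.00248482786904232
[(-138, 1), (-132, 9), (-128, 10), (-122, 5), (-102, 10), (-97, 15), (-92, 22), (-87, 24), (-82, 31), (-77, 23), (-72, 28), (-67, 28), (-62, 32), (-57, 26), (-52, 23), (-47, 29), (-42, 25), (-37, 26), (-32, 27), (-27, 31), (-22, 31), (-17, 28), (-12, 27), (-7, 33), (-2, 28), (3, 27), (8, 33), (13, 26), (18, 33), (23, 32), (28, 32), (33, 29), (38, 31), (43, 32), (48, 27), (53, 13), (58, 9), (68, 11), (73, 16), (78, 27), (83, 33), (88, 33), (93, 24)]
clamp 5 [ 67.6 -48.4  43.3] ang 1.450256615447502 len 17.826658610982697
arm top: slope,z at y=0 [-8.23090979e-03  3.55075468e+01] 156 -34.94760254501064 44.39711458025499
rot [ 0.05  0.09 -0.25] V [ 39.5  12.5 240.3] FV [0.8 0.1 0.5] M [ 0.56 -0.01 -0.01] 25.0 0.00039132185503630156
```

View pics/end.png

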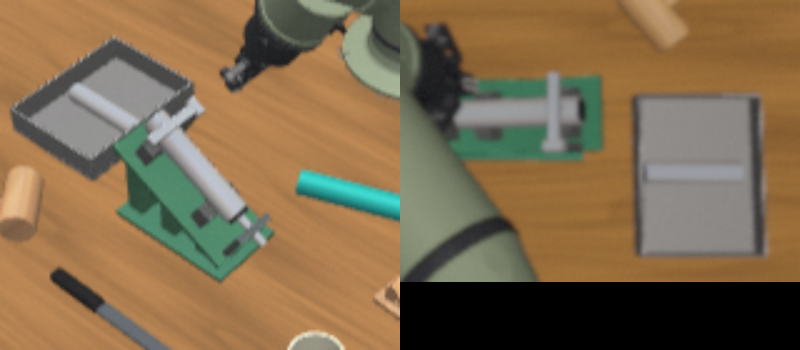

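The clamp arm lies flat across the pipe at (180,125), the offcut is in the tray, and the gripper is clear. I hand the job in.

```bash
python3 -c "
from h import *
print(bot.job_done())"
```

```text
the job is handed in; nothing more can be done
None
```

The job is handed in at about 25 s of robot time. The offcut is in the scrap tray, the pipe is seated against the stop's buffer, and the clamp is shut on it; no verdict was reported.

**Last checks**
- **Pipe:** its fitted axis lies within about 0.2 mm of the V axis. The fitted angle was 0.9°, inside the 0.04 rad (2.3°) limit.
- **Clamp:** the top of the arm slopes -0.008 rad, so it is shut. It met its hard stop at about 24 N.
- **Stop:** sliding down, I felt the buffer go hard at about 9 N, then backed off 0.8 mm before letting go. The last force on the buffer could not be measured directly. The pipe's ends did not move between letting go and the last look, to within the 5 mm of the measurement, so it should still be pressing.
- **Tray and gripper:** the offcut lies in the tray and the gripper is clear of everything.
- **Mug, mallet and file:** I did not go near them and they looked undisturbed, but I did not measure them.

**What went wrong on the way**
- The first grip on the offcut was too shallow, at 31.6 mm on a 34 mm tube, so I opened and gripped deeper.
- While seating the pipe I briefly pressed it into the V with about 70 N at the wrist (the limit is 120 N), then backed off.

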